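# Open the tester's screen lid to 70 degrees and clip the work lamp on its edge

### The job

Raise the stiff screen lid of the bench tester to 70 degrees from closed (give or take five) and let go of it. Then squeeze open the small clip-on lamp and clip it over the lid's top edge, on either side of the lift tongue, pushed well on and square to the edge, with its lamp head on the inner (screen) side so that it shines down on the test sockets; leave it clipped there with the lid still at 70 degrees, and do not push the jar, meter or tray about.

Things in the scene. Friction and masses are not known exactly. Their poses are not given: they have to be found in the camera images.
- tester: Bench tester, fixed to the bench: grey plastic case 170 (x) x 240 (y) x 55 mm high with a flip-up lid. Origin: centre of its underside; x points from its front (robot side, tongue) to its back (hinge), y along the hinge, z up.
- lid (a joint): Opening angle of the tester's screen lid, rad: 0 closed (level), growing as the front edge rises; 1.222 is 70 degrees; stop at 1.8. Stiff friction hinge (about 1.2 N m; lid 0.3 kg): the lid stays wherever it is left; lifting at the tongue takes about 9 N. At the start it is between closed and about 20 degrees ajar.
- lid_hinge (a point): Point on the hinge line, middle of the lid's width and of its thickness (tester frame x +78, y 0, z 63 mm). The lid turns about the y axis through it.
- lid_edge (a point): Middle of the lid's free edge, 150 mm from the hinge line, mid-thickness; turns with the lid. x: in the lid's plane from free edge to hinge; y: along the edge; z: normal, to the outer side (up when closed), so the inner (screen) side is -z. The lid is a flat plate 150 x 230 mm, 8 mm thick (z -4 to +4); its edge is bare from y -115 to +115 but for the tongue.
- tongue (a point): Grip point on the lift tongue, a black bar in the lid's plane standing out 40 mm from the middle of the free edge, 16 mm wide (along y), 10 mm thick; this point lies 28 mm out from the edge, 178 mm from the hinge line. Same axes as lid_edge. Pinched across its 16 mm width, it can turn between the fingers as the lid swings.
- lamp: Loose clip-on lamp, 105 g, standing jaws down: black flat back jaw (x -14 to -4 mm, 36 wide in y, z 0 to 85) with an aluminium lamp head (x -36 to -14, z 0 to 28) on its outer side, and a sprung steel lever on the +x side, 28 wide, pivoted at x +9, z 46. Origin: on the underside; z up to the handles. A throat stop at z 32 (x -4 to +4) limits how far an edge can enter the jaws.
- lamp_grip (a point): Between the lamp's two handles (lamp frame x +8, y 0, z 67 mm; lamp axes). Handles: top of the back jaw and the lever's upper arm, 45 mm over both at z 80 at rest (lever leaning out to x +31). Squeezed together at z 60 to 80 (about 13 N) until the lever stops, they are parallel, 29.5 mm over all (x -14 to +15.5), and the jaws are open. Let go, it springs shut.
- lever (a joint): Angle of the lamp's lever, rad: 0 jaws shut (tip 2 mm from the back jaw), 0.42 fully squeezed open (20 mm gap at the tip, z 3 to 10 mm); about 0.15 when it bites on the 8 mm lid.
- lamp_jaw (a point): Point on the inner gripping face of the lamp's back jaw, 5 mm above its lower tip, mid-width (lamp frame x -4, y 0, z 5 mm). Lamp axes.
- lamp_head (a point): Centre of the lamp head (lamp frame x -25, y 0, z 14 mm). Lamp axes.
- jar: Bystander: loose amber jar, 50 mm across, 90 mm high; origin under its centre.
- meter: Bystander: loose black hand-held meter lying flat, 72 (x) x 130 (y) x 34 mm high, with a flat dial 6 mm high; origin under its centre.
- tray: Bystander: loose clear divided parts tray, 90 (x) x 110 (y) x 40 mm high; origin under its centre.
- microscope: Fixed white microscope, foot 130 (x) x 140 (y) mm, 320 mm high, eyepieces leaning to -x; origin under the centre of its foot.
- supply: Fixed grey power supply, 130 (x) x 130 (y) x 150 mm high, with a carrying handle to 176 mm; origin under its centre.

How it is judged:
On the way, in this order (a step that is already met when the one before it is completed fails the run):
1. the lid stands at 70 degrees (within 6) with the fingers off it and the lamp not yet on it (value of joint lid between 1.117 and 1.326 rad and contact force between the fingers and anything else below 0.5 N and distance between lamp_jaw and lid_edge above 0.13 m), for 0.3 s.
2. the lamp is clipped over the lid's edge, lamp head on the inner side (x of lamp_jaw in the frame of lid_edge between 0.006 and 0.035 m and y of lamp_jaw in the frame of lid_edge between -0.115 and 0.115 m and z of lamp_jaw in the frame of lid_edge between -0.009 and 0 m and z of lamp_head in the frame of lid_edge below -0.012 m and angle between the z axis of lamp and the x axis of lid_edge, either way round below 0.2 rad and value of joint lever between 0.07 and 0.26 rad), for 0.2 s.
At the end, for the whole second after the job is handed in: The lid stands still at 70 degrees from closed (within 6), and the lamp hangs still, clipped over the lid's free edge: jaw overlapping the lid by at least 11 mm, back jaw against the inner side (lamp head on that side), square to the edge within 0.2 rad, the lever closed on the lid (all of step 2 and value of joint lid between 1.117 and 1.326 rad and linear speed of lamp below 0.02 m/s and velocity of joint lid between -0.03 and 0.03 rad/s); the robot touches nothing.
It fails at once if the jar is pushed more than 20 mm or tipped (distance of jar from where it was at the start of the episode above 0.02 m or angle between jar's own z axis and vertical above 0.4 rad).
It fails at once if the hand-held meter is pushed more than 20 mm or tipped (distance of meter from where it was at the start of the episode above 0.02 m or angle between meter's own z axis and vertical above 0.4 rad).
It fails at once if the parts tray is pushed more than 20 mm or tipped (distance of tray from where it was at the start of the episode above 0.02 m or angle between tray's own z axis and vertical above 0.4 rad).
It also fails if it takes over 56 s, if anything falls off the work surface, if the arm or the gripper's body presses on something with over 40 N, if the wrist force passes 120 N, or if a joint passes its speed limit or range.

### The arm

A 6-joint arm with a two-finger parallel gripper is mounted at the origin on the work surface. World frame = base frame: x ahead of the robot, y to its left, z up, the work surface at z = 0. Lengths are in m, angles in rad, forces in N, time in s.
With the tool pointing down it reaches from about 0.25 to 0.725 m from the base axis. Payload 4 kg.
Tool frame: the origin (TCP) lies at the centre of the arm's flange, where the gripper is bolted on; the fingertips stand 173 mm ahead of it and the grasp point (between the pads) lies grasp_offset ahead of it (grasp_offset is the distance from the TCP to the grasp point, in m); z points along the fingers, y is the line along which they close (so a half turn about z gives the same grasp; the last joint's range is limited). The gripper opens to 85 mm and grips with 20 to 120 N. Pads are 22 mm wide; open, the fingers measure 114 mm over their backs; the gripper's body (76 mm by 85 mm) begins 54 mm behind the grasp point. The pads swing forward as they close: fully open they stand 13 mm farther back than shut.
Start: joints at [-1.285, 0.241, 0.005, 1.335, 0, 1.571], TCP at [0.141, -0.48, 0.405] pointing down, gripper open.
Joint ranges: [-2.72, 2.72], [-1.05, 1.87], [-1.09, 1.28], [-1.99, 2.15], [-1.42, 1.44], [-3.14, 3.14]. Speed limits (rad/s): [2.79, 2.79, 3.14, 3.14, 3.14, 3.14].

### API

Orientations are given as a rotation vector (axis times angle).
In Python, from rig import * gives the robot as it stands. The module is installed in compiled form; this text tells all that it offers.
- The arm moves only by the shell command python3 -m crank 'ROWS' [FORCE]. ROWS is JSON, a list of rows, each a list of 3 entries, a list of its own where there are three numbers: the finger opening in mm, from 0 to 85.4, then the shift along the tool's x, y, z in mm, then the turn, a rotation vector about the tool's x, y, z in rad. A call has 1 to 10 rows; each row is the pose to reach, as a shift and turn from the pose commanded when the call began, along the tool's axes at that moment; what a row does not reach only later rows make up. A row lasts 1/10 s, in which the tool goes at most 50 mm and 8.59 degrees, less where a joint would pass 70% of its speed; a pose out of reach is approached as far as the arm can. A call with a gripper value outside its range is refused whole. The fingers move at their own pace and stop on an object; FORCE is the grip in N (left out, the last holds). Time passes only in rows, so rows that repeat a pose let the fingers close. It gives the time, the measured TCP pose, the force, the opening and the grip force at its end, in the units of the state.
- state(): the state, without advancing time (a new reading comes with each control period).
- get_image(name): name is "scene" or "top"; returns (picture, depth): 420x560x3 uint8, red, green, blue; 420x560 float32, m along the optical axis (not along the pixel's ray), 0 where there is no reading.
- camera_model(name): a dict with "fx", "fy", "cx", "cy" (pixels), "dist" ([k1, k2, p1, p2, k3] as OpenCV has them; the pictures are not rectified), "rvec" (rotation vector, rad) and "tvec" (3), from world to camera coordinates, as OpenCV has them. Camera axes: x right, y down, z forward; pixel columns grow to the right and rows downward; lengths in m; the calibration is good to about 2 mm. A picture is of the moment at which its call begins. camera_model takes no time and is no camera call.
- sign_off(): hands the job in; it is judged then, once.
The state is a dict: "time": time; "joint_pos": joint angles; "joint_velocities": joint speeds; "effort": joint torques, N m; "position": TCP position; "tool_rot": TCP orientation; "force": force on the tool from outside, world axes, zero at the start; "wrist_torque": the same for the moment, N m; "gripper_width": opening from 0.0 (shut) to 1.0 (fully open); "gripper_force": force on a finger pad.
Only numpy, scipy, OpenCV 4.12 (cv2) and the standard library are available. Lean on these libraries where they do the work, as an engineer would, in place of code of your own. Each camera call takes 0.05 s, during which the arm holds its last target. There are 200 camera calls.

## Working session

There is one attempt and no reset: what is moved stays moved. The work goes in short steps, Python scripts to look and compute and a shell command to move; the robot and the scene stay as the last step left them, time stands still between calls to the robot, and variables do not carry over. Pictures are saved under pics/ and viewed, at most 10 in all, crops included, and the job is handed in when it is done.

```bash
mkdir -p pics
cat > h.py <<'E'
from rig import *
import numpy as np, cv2
from scipy.spatial.transform import Rotation as R
def cam(n):
    m=camera_model(n); K=np.array([[m['fx'],0,m['cx']],[0,m['fy'],m['cy']],[0,0,1]]); d=np.array(m['dist'],float)
    Rm=cv2.Rodrigues(np.array(m['rvec'],float))[0]; t=np.array(m['tvec'],float); return K,d,Rm,t
def ray(n,uv):
    K,d,Rm,t=cam(n); p=cv2.undistortPoints(np.array(uv,float).reshape(-1,1,2),K,d).reshape(-1,2)
    return -Rm.T@t,(np.c_[p,np.ones(len(p))])@Rm
def onplane(n,uv,z):
    c,r=ray(n,uv); return c+r*((z-c[2])/r[:,2])[:,None]
def bydepth(n,uv,dep):
    c,r=ray(n,uv); uv=np.array(uv,int).reshape(-1,2); return c+r*dep[uv[:,1],uv[:,0]][:,None]
def cloud(n,dep):
    v,u=np.mgrid[0:420,0:560]; P=bydepth(n,np.c_[u.ravel(),v.ravel()],dep).reshape(420,560,3); P[dep==0]=np.nan; return P
def proj(n,P):
    K,d,Rm,t=cam(n); return cv2.projectPoints(np.array(P,float).reshape(-1,1,3),cv2.Rodrigues(Rm)[0],t,K,d)[0].reshape(-1,2)
E
python3 - <<'E'
from h import *
for n in('scene','top'):
    im,d=get_image(n); np.savez(''+n+'.npz',im=im,d=d); cv2.imwrite(f'pics/{n}0.png',cv2.cvtColor(im,cv2.COLOR_RGB2BGR))
    K,dd,Rm,t=cam(n); print(n,-Rm.T@t,Rm[2],K[0,0],(d>0).mean())
s=state();print(s)
E
```

```text
scene [ 0.99956372 -0.42470937  1.02551755] [-0.40525536  0.39023412 -0.82673177] 471.96153531151356 0.9960119047619047
top [ 0.43082379 -0.00647884  1.30757587] [ 0.07956346 -0.00244948 -0.99682679] 479.02804856338247 0.9960246598639456
{'time': 0.1, 'joint_pos': array([-1.28500786e+00,  2.41357600e-01,  3.86507785e-03,  1.33522283e+00,
        1.43728948e-05,  1.57079676e+00]), 'joint_velocities': array([-0.00173986, -0.00329651,  0.00301654, -0.00184409, -0.00019313,
        0.00033613]), 'effort': array([-4.30181999e-04, -3.73138332e+01,  2.53009576e+01,  1.08617826e-02,
        3.45886212e-05, -1.74856132e-05]), 'position': array([ 0.1408913 , -0.47948959,  0.40389405]), 'tool_rot': array([-3.10769141e+00, -4.47117824e-01,  4.06684083e-04]), 'force': array([-0.42658531,  0.17448928, -0.58620416]), 'wrist_torque': array([ 0.00564373,  0.02738069, -0.01991959]), 'gripper_force': 0.0, 'gripper_width': 0.9996616740993263}
```

View pics/scene0.png

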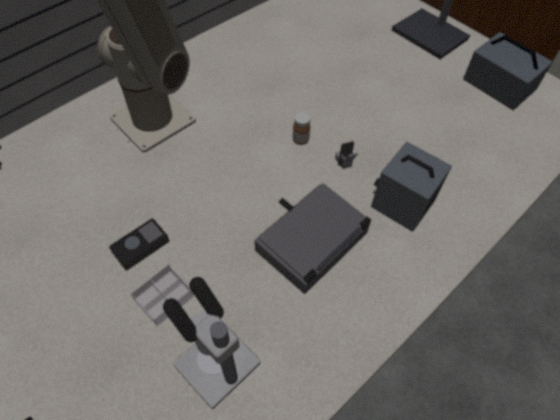

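View pics/top0.png

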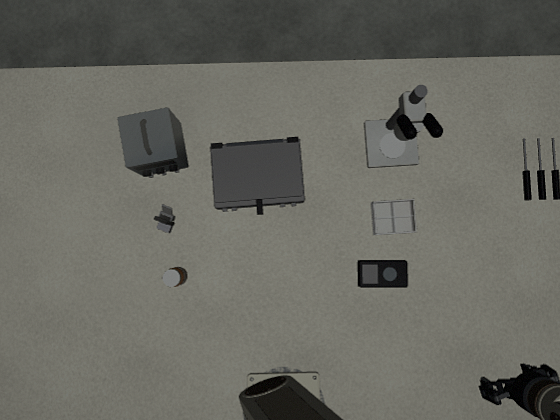

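The top view shows the tester lid at about (258,172) with its tongue at (260,207), the lamp at (165,218), the jar at (175,277) and the supply at (152,140). In the scene view the lamp is at (346,153) and the tongue at (287,204). Next I'll measure them.

Run:
```python
from h import *
D={n:np.load(n+'.npz') for n in('scene','top')}
P=cloud('top',D['top']['d'])
# lid plane
X=P[150:200,220:295].reshape(-1,3); X=X[np.isfinite(X[:,0])]
for _ in range(4):
    A=np.c_[X[:,:2],np.ones(len(X))]; c=np.linalg.lstsq(A,X[:,2],rcond=None)[0]; r=X[:,2]-A@c; X=X[abs(r)<2.5*max(r.std(),.002)]
print('lid plane',c,r.std())
print('table',np.nanmedian(P[330:350,100:200,2]),np.nanstd(P[330:350,100:200,2]))
# outline of the tester top and lid corners
g=cv2.cvtColor(D['top']['im'],cv2.COLOR_RGB2GRAY)
def crop(n,x,y,w,h,k,f): cv2.imwrite(f,cv2.resize(cv2.cvtColor(D[n]['im'][y:y+h,x:x+w],cv2.COLOR_RGB2BGR),None,fx=k,fy=k,interpolation=cv2.INTER_CUBIC)*1)
a=cv2.convertScaleAbs
def c2(n,x,y,w,h,k): return a(cv2.resize(cv2.cvtColor(D[n]['im'][y:y+h,x:x+w],cv2.COLOR_RGB2BGR),None,fx=k,fy=k,interpolation=cv2.INTER_CUBIC),alpha=1.8)
img=np.zeros((600,800,3),np.uint8)
img[:300,:400]=c2('top',205,130,100,75,4)[:300,:400]
img[:300,400:]=c2('top',145,195,50,38,8)[:300,:400]
img[300:,:400]=c2('scene',245,180,130,98,400/130)[:300,:400]
img[300:,400:]=c2('scene',325,130,50,38,8)[:300,:400]
cv2.imwrite('pics/crops.png',img)
# tongue: dark pixels standing off the lid front
m=(g<45).astype(np.uint8); 
print('tongue px',[(v,np.flatnonzero(m[v,245:275])[[0,-1]]+245) for v in range(196,220) if m[v,245:275].any()])
# lamp points above table
Q=P[195:240,145:190]; sel=(Q[...,2]>.015)&np.isfinite(Q[...,2])
for lo,hi in((.01,.035),(.035,.06),(.06,.075),(.075,.1)):
    q=Q[(Q[...,2]>lo)&(Q[...,2]<hi)]; print(lo,hi,len(q),q.mean(0) if len(q) else '',np.ptp(q,axis=0) if len(q) else '')
```

```text
lid plane [-0.04667997 -0.00306878  0.09883984] 0.0022649290323766428
table -0.0009572094134244757 0.002622645195495537
tongue px [(198, array([269, 273])), (199, array([255, 262])), (200, array([247, 261])), (201, array([256, 261])), (202, array([256, 261])), (203, array([257, 274])), (204, array([256, 274])), (205, array([249, 266])), (206, array([245, 261])), (207, array([257, 261])), (208, array([257, 261])), (209, array([257, 262])), (210, array([257, 262])), (211, array([257, 262])), (212, array([257, 262])), (213, array([257, 262])), (214, array([258, 258]))]
0.01 0.035 121 [0.48983541 0.30430999 0.02601904] [0.04534437 0.04577318 0.02330908]
0.035 0.06 118 [0.51651669 0.29484703 0.04730019] [0.03961663 0.03785307 0.02375117]
0.06 0.075 40 [0.52428722 0.28886815 0.06869043] [0.04703976 0.03099827 0.01417683]
0.075 0.1 86 [0.51448069 0.29692    0.08211337] [0.05219776 0.04569825 0.01225254]
```

View pics/crops.png

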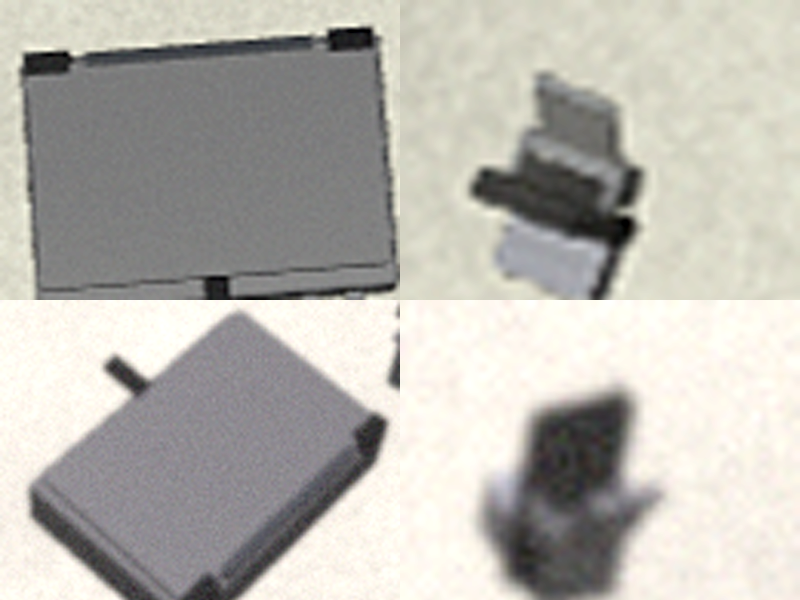

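The crops show three things. The lid corners are at about (211,149), (300,141), (304.5,195.5) and (215,202.5) in the top view. The tongue ends at about (259.5,213.5). The lamp's dark back jaw runs from (204,217) to (224,224), with the head on the robot side and the lever on the +x side. I'll refine these.

```bash
cat >> h.py <<'E'
def plan(g,Rt,s=None,go=None):
    """shift (mm) / turn (rad) in tool axes from current pose to grasp point g, tool rotation Rt"""
    s=s or state(); go=go or grasp_offset; R0=R.from_rotvec(s['tool_rot']).as_matrix(); t=np.array(g)-go*Rt[:,2]
    print('shift',np.round(R0.T@(t-s['position'])*1e3,1),'turn',np.round(R.from_matrix(R0.T@Rt).as_rotvec(),3),'TCP',np.round(t,3))
def frame(z,y):
    z=np.array(z,float);z/=np.linalg.norm(z);y=np.array(y,float);y-=y@z*z;y/=np.linalg.norm(y);return np.c_[np.cross(y,z),y,z]
E
python3 - <<'E'
from h import *
D={n:np.load(n+'.npz') for n in('scene','top')}
print('grasp_offset',grasp_offset)
P=cloud('top',D['top']['d']); g=cv2.cvtColor(D['top']['im'],cv2.COLOR_RGB2GRAY)
bl=onplane('top',[[211.2,148.7],[299.5,141.2]],.067); fr=onplane('top',[[215,202.5],[304.5,195.5]],.074)
print(bl,fr,np.linalg.norm(bl[0]-bl[1]),np.linalg.norm(fr[0]-fr[1]),np.linalg.norm(bl-fr,axis=1))
for a,b in((bl[0],bl[1]),(fr[0],fr[1]),(bl[0],fr[0]),(bl[1],fr[1])): d=a-b; print('yaw',np.degrees(np.arctan2(-d[0],d[1])), np.degrees(np.arctan2(d[1],d[0])))
print('tongue tip, mid', onplane('top',[[259.5,213.7],[259.4,206]],.073))
# scene: tongue tip
gs=cv2.cvtColor(D['scene']['im'],cv2.COLOR_RGB2GRAY)
m=np.zeros_like(gs); m[196:220,276:300]=(gs[196:220,276:300]<45)*255
v,u=np.nonzero(m); print('scene tongue px',u.min(),u.max(),v.min(),v.max()); q=onplane('scene',np.c_[u,v],.073); print(q[:,0].min(),q[q[:,0]<q[:,0].min()+.015].mean(0))
# lamp jaw top
Q=P[195:240,145:190]; gg=g[195:240,145:190]
sel=(gg<62)&(Q[...,2]>.07); v,u=np.nonzero(sel); print(len(u))
uv=np.c_[u+145,v+195]; q=onplane('top',uv,.085)
c,(w,h),a=cv2.minAreaRect((q[:,:2]*1e3).astype(np.float32)); print('jaw',c,w,h,a)
d=q[:,:2]-q[:,:2].mean(0); e=np.linalg.svd(d,full_matrices=False)[2][0]; e*=np.sign(e[1]); print(q.mean(0),'y axis',e,np.degrees(np.arctan2(-e[0],e[1])))
# supply / jar clearance
for nm,(a,b,c2,d2),z in(('jar',(155,200,255,300),.05),('supply',(105,195,95,185),.05)):
    s=P[c2:d2,a:b].reshape(-1,3); s=s[s[:,2]>z]; print(nm,np.percentile(s,[1,50,99],axis=0))
E
```

```text
grasp_offset 0.1547
[[ 0.68866469  0.17255449  0.067     ]
 [ 0.7030002  -0.05963057  0.067     ]] [[ 0.54602853  0.16346513  0.074     ]
 [ 0.55860309 -0.06838752  0.074     ]] 0.2326271875804298 0.23219339269888256 [0.14309679 0.14483166]
yaw 3.5330552239679345 93.53305522396793
yaw 3.1044027608396325 93.10440276083963
yaw -86.35380802354933 3.646191976450667
yaw -86.52955133661641 3.470448663383595
tongue tip, mid [[0.51429326 0.04907631 0.073     ]
 [0.53424996 0.04892485 0.073     ]]
scene tongue px 280 292 200 210
0.516134725368939 [0.52374431 0.04987711 0.073     ]
71
jaw (516.7493896484375, 294.35223388671875) 38.23241424560547 39.69453430175781 66.91160583496094
[0.5073004 0.2984821 0.085    ] y axis [-0.69816419  0.71593768] 44.279901648075935
jar [[0.33564423 0.25075244 0.05291873]
 [0.35819427 0.26956141 0.08792427]
 [0.37978022 0.29497188 0.09366686]]
supply [[0.62764233 0.24536297 0.05678533]
 [0.69396704 0.30852108 0.14802164]
 [0.77201284 0.38362606 0.17524925]]
```

Run:
```python
from h import *
print('jaw top, lever', onplane('top',[[164.4,220.6]],.085), onplane('top',[[167.5,208.75]],.07), onplane('top',[[163.5,227]],.028))
Rt=frame([0,0,-1],[.061,-.998,0])
plan([.521,.048,.173],Rt)
```

```text
jaw top, lever [[0.50170333 0.29186645 0.085     ]] [[0.53312725 0.28734172 0.07      ]] [[0.48794704 0.30826485 0.028     ]]
shift [ 513.4 -398.8   77. ] turn [-0.002  0.     0.225] TCP [0.521 0.048 0.328]
```

```bash
python3 -m crank '[[50,[128,-100,0],[0,0,0.1]],[50,[128,-100,0],[0,0,0.1]],[50,[128,-100,0],[0,0,0.1]],[50,[256,-200,0],[0,0,0.225]],[50,[256,-200,0],[0,0,0.225]],[50,[256,-200,0],[0,0,0.225]],[50,[256,-200,0],[0,0,0.225]],[50,[384,-300,40],[0,0,0.225]],[50,[384,-300,40],[0,0,0.225]],[50,[384,-300,40],[0,0,0.225]]]' 30
python3 -c "
from h import *
plan([.521,.048,.173],frame([0,0,-1],[.061,-.998,0]))"
```

```text
time: 1.1
position: [0.4156, -0.0955, 0.3684]
tool_rot: [3.14, 0.095, 0.0]
force: [0.5, -1.0, -0.2]
gripper_width: 0.585
gripper_force: 0.0
shift [ 113.9 -136.9   40.7] turn [ 0. -0. -0.] TCP [0.521 0.048 0.328]
```

```bash
python3 -m crank '[[50,[57,-68,20],[0,0,0]],[50,[57,-68,20],[0,0,0]],[50,[114,-137,41],[0,0,0]],[50,[114,-137,41],[0,0,0]],[50,[114,-137,41],[0,0,0]],[50,[114,-137,41],[0,0,0]]]'
python3 - <<'E'
from h import *
plan([.521,.048,.073],frame([0,0,-1],[.061,-.998,0]))
im,d=get_image('scene'); g=cv2.cvtColor(im,cv2.COLOR_RGB2BGR)[120:280,200:400]
cv2.imwrite('pics/s1.png',cv2.convertScaleAbs(cv2.resize(g,None,fx=3,fy=3,interpolation=2),alpha=1.6))
E
```

```text
time: 1.7
position: [0.5209, 0.0384, 0.3267]
tool_rot: [-3.134, -0.115, 0.005]
force: [-0.0, 0.2, 0.5]
gripper_width: 0.585
gripper_force: 0.0
shift [ 1.1 -9.1 99.1] turn [-0.006  0.003  0.012] TCP [0.521 0.048 0.228]
```

View pics/s1.png

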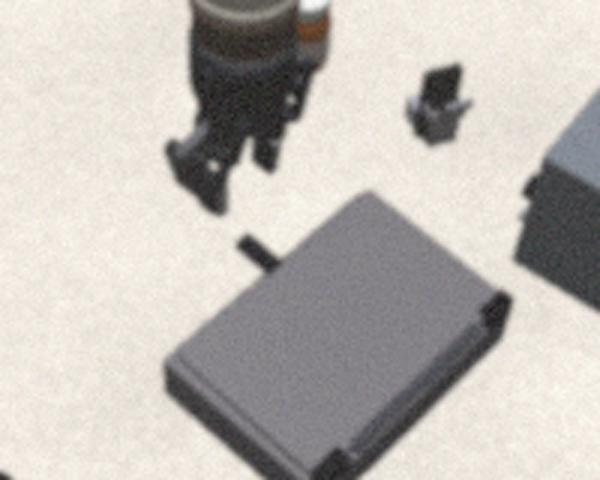

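The open fingers, at about (195,190) and (265,160), hang above the tongue at (258,252), and nothing is near them. I'll start down and recheck.

```bash
python3 -m crank '[[50,[0,0,0],[0,0,0]],[50,[0,0,30],[0,0,0]],[50,[0,0,60],[0,0,0]],[50,[0,0,60],[0,0,0]],[50,[0,0,60],[0,0,0]]]'
python3 -c "
from h import *
plan([.521,.048,.073],frame([0,0,-1],[.061,-.998,0]))"
```

```text
time: 2.25
position: [0.5207, 0.0373, 0.2684]
tool_rot: [-3.134, -0.11, 0.001]
force: [0.3, -0.5, 0.5]
gripper_width: 0.588
gripper_force: 0.0
shift [  1.1 -10.4  40.8] turn [-0.006  0.001  0.009] TCP [0.521 0.048 0.228]
```

```bash
python3 -m crank '[[50,[1,-10,0],[0,0,0]],[50,[1,-10,20],[0,0,0]],[50,[1,-10,41],[0,0,0]],[50,[1,-10,41],[0,0,0]],[12,[1,-10,41],[0,0,0]],[12,[1,-10,41],[0,0,0]],[12,[1,-10,41],[0,0,0]],[12,[1,-10,41],[0,0,0]],[12,[1,-10,41],[0,0,0]]]' 40
python3 -c "
from h import *
plan([.521,.048,.073],frame([0,0,-1],[.061,-.998,0])); s=state(); print(s['gripper_width']*85.4,s['gripper_force'],s['wrist_torque'])"
```

```text
time: 3.15
position: [0.5223, 0.0459, 0.229]
tool_rot: [-3.118, -0.129, -0.004]
force: [-1.9, 13.4, 2.1]
gripper_width: 0.177
gripper_force: 40.1
shift [-1.2 -2.2  1.3] turn [-0.021 -0.003  0.022] TCP [0.521 0.048 0.228]
15.095394726072033 40.10297448912752 [ 2.70271503  0.3822287  -0.28174302]
```

```bash
python3 -m crank '[[12,[1,-1,-10],[0,0,0]],[12,[2,-1,-19],[0,0,0]],[12,[4,-1,-28],[0,0,0]],[12,[6,-1,-38],[0,0,0]],[12,[9,-1,-47],[0,0,0]],[12,[12,-1,-55],[0,0,0]],[12,[15,-1,-64],[0,0,0]],[12,[19,-1,-73],[0,0,0]],[12,[24,-1,-81],[0,0,0]],[12,[31,-1,-92],[0,0,0]]]' 40
python3 -c "
from h import *
s=state(); print(s['position'],s['gripper_width']*85.4,s['gripper_force'],s['wrist_torque'])"
```

```text
time: 4.15
position: [0.5508, 0.0479, 0.3172]
tool_rot: [-3.121, -0.129, 0.013]
force: [-2.4, 11.0, -11.0]
gripper_width: 0.176
gripper_force: 39.5
[0.55077776 0.04787906 0.31721193] 15.005215293535441 39.48626203642419 [ 1.99610434  0.76189249 -0.40300996]
```

```bash
python3 -m crank '[[12,[7,0,-10],[0,0,0]],[12,[16,0,-20],[0,0,0]],[12,[24,0,-29],[0,0,0]],[12,[34,0,-37],[0,0,0]],[12,[44,0,-45],[0,0,0]],[12,[54,0,-52],[0,0,0]],[12,[65,0,-58],[0,0,0]],[12,[76,0,-64],[0,0,0]],[12,[85,0,-67],[0,0,0]],[12,[91,0,-70],[0,0,0]]]'
python3 -m crank '[[12,[0,0,0],[0,0,0]],[12,[0,0,0],[0,0,0]]]'
python3 - <<'E'
from h import *
s=state(); print(s['position'],s['gripper_width']*85.4,s['gripper_force'],s['wrist_torque'])
D=R.from_rotvec(s['tool_rot']).as_matrix(); g=s['position']+grasp_offset*D[:,2]; print(g)
E
```

```text
time: 5.15
position: [0.6412, 0.0537, 0.3883]
tool_rot: [-3.124, -0.127, 0.015]
force: [-8.4, 5.8, -4.5]
gripper_width: 0.169
gripper_force: 39.0
time: 5.35
position: [0.6417, 0.0537, 0.3887]
tool_rot: [-3.124, -0.126, 0.011]
force: [-5.6, 6.7, -1.9]
gripper_width: 0.172
gripper_force: 39.6
[0.64167379 0.05370531 0.38865747] 14.670323815652782 39.61127042770386 [ 1.0726815   1.50453385 -0.25721709]
[0.64051658 0.05593023 0.2339778 ]
```

```bash
python3 -m crank '[[25,[0,0,0],[0,0,0]],[40,[0,0,0],[0,0,0]],[40,[0,0,0],[0,0,0]],[40,[0,0,-20],[0,0,0]],[40,[0,0,-50],[0,0,0]],[40,[-45,0,-70],[0,0,0]],[40,[-90,0,-70],[0,0,0]],[40,[-135,0,-70],[0,0,0]],[40,[-180,0,-70],[0,0,0]],[40,[-180,0,-70],[0,0,0]]]'
python3 - <<'E'
from h import *
s=state(); print(s['position'],s['gripper_width'],s['force'])
y=np.array([-.061,.998,0]);x=np.array([.998,.061,0]);H=np.array([.702,.0566,.063])
for n in('scene','top'):
    im,d=get_image(n); np.savez(n+'1.npz',im=im,d=d); P=cloud(n,d); Q=P-H; q=np.stack([Q@x,Q@y,Q[...,2]],-1)
    m=(abs(q[...,1])<.11)&(q[...,2]>.02)&(q[...,2]<.135)&(q[...,0]<.03)&(q[...,0]>-.09); A=q[m]
    print(n,m.sum()); 
    for _ in range(5):
        B=np.c_[A[:,2],A[:,1],np.ones(len(A))]; c=np.linalg.lstsq(B,A[:,0],rcond=None)[0]; r=A[:,0]-B@c; A=A[abs(r)<max(2.5*r.std(),.002)]
    print(len(A),'x = %.3f z + %.3f y + %.4f'%tuple(c),'angle',90-np.degrees(np.arctan(-c[0])),'std',r.std())
    m2=(abs(q[...,1])<.112)&(q[...,2]>.1)&(q[...,2]<.2)&(q[...,0]<0)&(q[...,0]>-.09)
    a=q[m2&(abs(q[...,1])>.02)]; print('edge top z',np.percentile(a[:,2],[50,90,98]), 'y range',np.percentile(a[:,1],[1,99]), 'x',np.percentile(a[a[:,2]>np.percentile(a[:,2],90)][:,0],[5,50,95]))
    t=q[m2&(q[...,2]>.15)&(abs(q[...,1])<.03)]; print('tongue',t.mean(0) if len(t) else None, len(t))
g=cv2.cvtColor(np.load('scene1.npz')['im'],cv2.COLOR_RGB2BGR)[60:280,200:400]
g2=cv2.cvtColor(np.load('top1.npz')['im'],cv2.COLOR_RGB2BGR)[100:320,140:340]
cv2.imwrite('pics/s2.png',cv2.convertScaleAbs(cv2.resize(np.hstack([g,g2]),None,fx=2,fy=2,interpolation=2),alpha=1.6))
E
```

```text
time: 6.35
position: [0.4584, 0.036, 0.4591]
tool_rot: [-3.129, -0.123, 0.007]
force: [0.2, 0.9, 0.0]
gripper_width: 0.466
gripper_force: 0.0
[0.45839349 0.03598426 0.45907772] 0.4657282183575141 [0.24443049 0.85878227 0.0497151 ]
scene 3300
3224 x = -0.432 z + -0.002 y + 0.0052 angle 66.62914995139784 std 0.0012446842279021763
edge top z [0.12344481 0.13887988 0.1408846 ] y range [-0.11068304  0.10947838] x [-0.06031357 -0.0563238  -0.05362507]
tongue [-0.06743011  0.00120694  0.16567721] 93
top 1017
936 x = -0.438 z + 0.005 y + 0.0047 angle 66.33431736341295 std 0.000546405468967108
edge top z [0.1329669  0.13794414 0.14002037] y range [-0.10979668  0.11021811] x [-0.06209492 -0.05810553 -0.05581527]
tongue [-0.07163645  0.00161938  0.16893111] 47
```

View pics/s2.png

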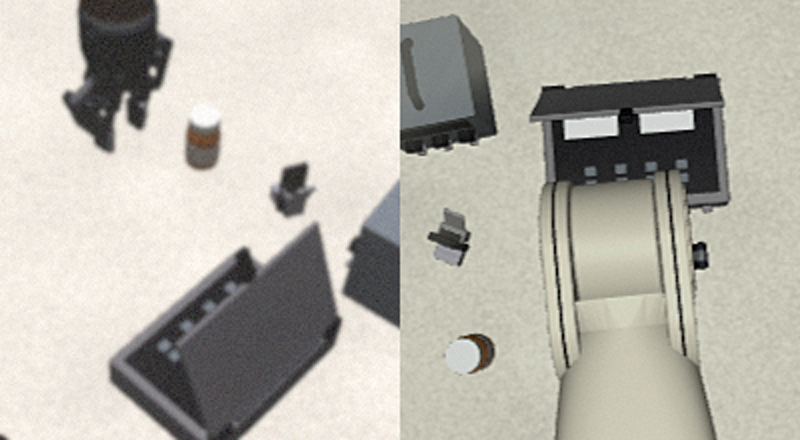

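The lid stands free at about 67 degrees (both views give 66.5, and edge height .140 agrees). The sockets are visible, and the lamp is still at (450,237) with the jar and supply unmoved. Next is the lamp.

```bash
python3 -c "
from h import *
print(onplane('top',[[161.3,219.6]],.085),onplane('top',[[166.9,206.2]],.08))
plan([.520,.295,.170],frame([0,0,-1],[.956,-.292,0]))"
```

```text
[[0.50445378 0.29978073 0.085     ]] [[0.53891702 0.28647676 0.08      ]]
shift [  76.5 -251.9  138.3] turn [-0.007 -0.009 -1.195] TCP [0.52  0.295 0.325]
```

```bash
python3 -m crank '[[70,[10,-35,0],[0,0,-0.14]],[70,[20,-70,10],[0,0,-0.28]],[70,[30,-105,30],[0,0,-0.42]],[70,[42,-140,50],[0,0,-0.56]],[70,[52,-175,70],[0,0,-0.70]],[70,[62,-210,90],[0,0,-0.84]],[70,[76,-252,110],[0,0,-0.98]],[70,[76,-252,125],[0,0,-1.12]],[70,[76,-252,138],[0,0,-1.21]],[70,[76,-252,138],[0,0,-1.21]]]' 40
python3 -m crank '[[70,[0,0,0],[0,0,0]],[70,[0,0,0],[0,0,0]]]'
python3 - <<'E'
from h import *
plan([.520,.295,.070],frame([0,0,-1],[.951,-.309,0]))
im,d=get_image('scene'); g=cv2.cvtColor(im,cv2.COLOR_RGB2BGR)[60:210,260:460]
cv2.imwrite('pics/s3.png',cv2.convertScaleAbs(cv2.resize(g,None,fx=4,fy=4,interpolation=2),alpha=1.6))
E
```

```text
time: 7.45
position: [0.5206, 0.2963, 0.3206]
tool_rot: [-2.503, -1.883, -0.003]
force: [-0.6, -0.2, -0.9]
gripper_width: 0.823
gripper_force: 0.0
time: 7.65
position: [0.5207, 0.2955, 0.3246]
tool_rot: [-2.506, -1.881, -0.012]
force: [0.4, -0.2, -0.6]
gripper_width: 0.817
gripper_force: 0.0
shift [-1.8 -0.4 99.8] turn [-0.002 -0.011  0.031] TCP [0.52  0.295 0.225]
```

View pics/s3.png

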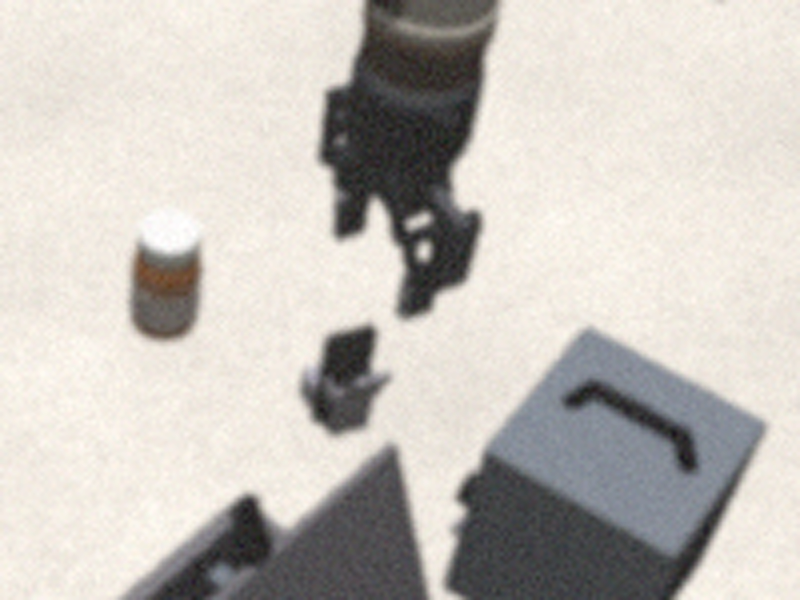

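The gripper hangs over the lamp at about (345,380). The jar at (165,275) and supply at (620,450) are clear. Before descending I'll cross-check the lamp points between the two views.

```bash
python3 -c "
from h import *
x=np.array([.953,-.303,0]);y=np.array([.303,.953,0]);o=np.array([.504,.300,0])+.009*x
L=lambda a,b,c:o+x*a/1e3+y*b/1e3+np.array([0,0,c/1e3])
pts=[L(-9,-18,85),L(-9,18,85),L(31,-14,80),L(31,14,80),L(-4,-18,0),L(15,14,0),L(-36,0,0)]
print(((proj('scene',pts)-[260,60])*4).round(), ((proj('top',pts)-[145,195])*8+[400,0]).round())"
```

```text
[[322. 344.]
 [369. 327.]
 [356. 388.]
 [393. 375.]
 [311. 430.]
 [364. 435.]
 [311. 390.]] [[583. 214.]
 [476. 182.]
 [612.  92.]
 [529.  68.]
 [647. 212.]
 [574. 133.]
 [569. 288.]]
```

The predicted and seen points agree within about 1 px. I'll descend and squeeze.

```bash
python3 -m crank '[[70,[-2,0,25],[0,0,0.02]],[70,[-2,0,55],[0,0,0.02]],[70,[-2,0,80],[0,0,0.02]],[70,[-2,0,100],[0,0,0.02]],[70,[-2,0,100],[0,0,0.02]],[70,[-2,0,100],[0,0,0.02]]]' 50
python3 -m crank '[[55,[0,0,0],[0,0,0]],[48,[0,0,0],[0,0,0]],[44,[0,0,0],[0,0,0]],[40,[0,0,0],[0,0,0]],[36,[0,0,0],[0,0,0]],[32,[0,0,0],[0,0,0]],[26,[0,0,0],[0,0,0]],[26,[0,0,0],[0,0,0]],[26,[0,0,0],[0,0,0]]]' 50
python3 - <<'E'
from h import *
s=state();print(s['gripper_width']*85.4,s['gripper_force'],s['force'],s['wrist_torque'])
plan([.520,.295,.070],frame([0,0,-1],[.951,-.309,0]))
E
```

```text
time: 8.3
position: [0.5196, 0.2944, 0.2244]
tool_rot: [-2.524, -1.857, -0.01]
force: [0.3, 0.3, 0.3]
gripper_width: 0.821
gripper_force: 0.0
time: 9.2
position: [0.5193, 0.2954, 0.2276]
tool_rot: [-2.52, -1.857, -0.016]
force: [-5.5, -0.4, 16.5]
gripper_width: 0.344
gripper_force: 47.4
29.364354917730985 47.38043445716755 [-5.49367933 -0.4126668  16.46984221] [0.08326287 1.47108196 0.00231068]
shift [-0.2  0.8  2.9] turn [-0.003 -0.015  0.013] TCP [0.52  0.295 0.225]
```

```bash
cat >> h.py <<'E'
def lidpose(a,c,d,y=.055,E0=(-.059,.139),gz=.073,H=(.702,.0566,.063)):
    """grasp point, tool rot for lamp at lid angle a deg, lid mid at lamp x=c mm, jaw tip d mm beyond the edge"""
    x=np.array([.998,.061,0]);yy=np.array([-.061,.998,0]);z=np.array([0,0,1.]);a=np.radians(a)
    u=-np.cos(a)*x+np.sin(a)*z;n=np.sin(a)*x+np.cos(a)*z
    G=np.array(H)+E0[0]*x+E0[1]*z+y*yy+(d/1e3+gz)*u+(.75-c)/1e3*n
    return G,frame(-u,n)
E
python3 -m crank '[[26,[0,0,-10],[0,0,0]],[26,[0,0,-30],[0,0,0]],[26,[0,0,-70],[0,0,0]],[26,[0,0,-115],[0,0,0]],[26,[0,0,-160],[0,0,0]],[26,[0,0,-205],[0,0,0]],[26,[0,0,-250],[0,0,0]],[26,[0,0,-250],[0,0,0]],[26,[0,0,-250],[0,0,0]]]'
python3 - <<'E'
from h import *
s=state();print(s['gripper_width']*85.4,s['gripper_force'],s['force'],s['joint_pos'].round(2))
plan(*lidpose(67,6,25)); plan(*lidpose(67,6,90))
E
```

```text
time: 10.1
position: [0.5193, 0.2919, 0.4751]
tool_rot: [-2.523, -1.858, -0.014]
force: [-0.0, -0.4, -1.8]
gripper_width: 0.33
gripper_force: 50.8
28.166072902628954 50.80934286117554 [-0.02633903 -0.44898027 -1.78134215] [0.51 0.42 0.44 1.58 0.01 2.38]
shift [-177.2   72.8   40.3] turn [-0.396  0.061 -0.36 ] TCP [0.536 0.102 0.433]
shift [-185.5   49.   -19.6] turn [-0.396  0.061 -0.36 ] TCP [0.511 0.1   0.492]
```

```bash
python3 -m crank '[[26,[-30,8,-3],[-0.08,0.01,-0.07]],[26,[-60,16,-6],[-0.16,0.02,-0.14]],[26,[-90,24,-9],[-0.24,0.04,-0.22]],[26,[-120,32,-12],[-0.32,0.05,-0.29]],[26,[-150,40,-15],[-0.396,0.061,-0.36]],[26,[-185,49,-20],[-0.396,0.061,-0.36]],[26,[-185,49,-20],[-0.396,0.061,-0.36]],[26,[-180,65,20],[-0.396,0.061,-0.36]],[26,[-180,65,20],[-0.396,0.061,-0.36]],[26,[-180,65,20],[-0.396,0.061,-0.36]]]'
python3 - <<'E'
from h import *
s=state();print(s['gripper_width']*85.4,s['gripper_force'],s['force'])
plan(*lidpose(67,6,25))
I=[]
for n in('scene','top'):
    im,d=get_image(n); np.savez(n+'2.npz',im=im,d=d); I.append(cv2.cvtColor(im,cv2.COLOR_RGB2BGR))
g=np.hstack([I[0][100:300,220:380],I[1][90:290,180:340]])
cv2.imwrite('pics/s4.png',cv2.convertScaleAbs(cv2.resize(g,None,fx=2.5,fy=2.5,interpolation=2),alpha=1.8))
E
```

```text
time: 11.1
position: [0.5274, 0.1012, 0.4487]
tool_rot: [1.948, 2.072, 0.409]
force: [0.1, -0.8, -1.3]
gripper_width: 0.329
gripper_force: 50.8
28.08644457546665 50.80171287059784 [ 0.09895685 -0.76507235 -1.26642352]
shift [-0.2  2.1 18.3] turn [-0.01   0.002  0.001] TCP [0.536 0.102 0.433]
```

View pics/s4.png

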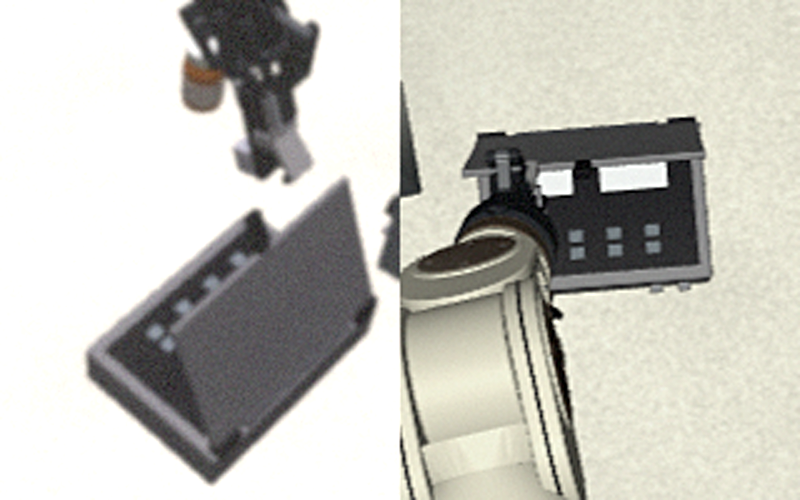

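The lamp is held over the edge, with the lever on the outer side at (295,160), the jaw at (258,165) and the head on the inner side at (240,155). I'll compare jaw and lid positions in the lid frame, using the same camera for both.

Run:
```python
from h import *
x=np.array([.998,.061,0]);yy=np.array([-.061,.998,0]);z=np.array([0,0,1.]);a=np.radians(67)
u=-np.cos(a)*x+np.sin(a)*z;n=np.sin(a)*x+np.cos(a)*z
E=np.array((.702,.0566,.063))-.059*x+.139*z
im=np.load('scene2.npz')['im']; P=cloud('scene',np.load('scene2.npz')['d'])-E
q=np.stack([P@u,P@n,P@yy],-1)*1e3
m=(q[...,0]>-60)&(q[...,0]<140)&(abs(q[...,1])<60)&(abs(q[...,2])<115)
A=q[m]; c=im[m].mean(1)
for lo in range(-40,125,6):
    s=(A[:,0]>=lo)&(A[:,0]<lo+6)
    if s.sum()>3:
        s2=s&(A[:,2]>30)&(A[:,2]<85); print(lo,s.sum(),s2.sum(),'n',np.percentile(A[s2,1],[2,25,50,75,98]).round(1) if s2.sum()>3 else '','y',np.percentile(A[s,2],[3,97]).round(0))
```

```text
-40 183 36 n [1.3 2.8 3.7 4.  5.2] y [-106.  106.]
-34 172 38 n [2.  3.1 4.  4.5 5.7] y [-110.  102.]
-28 181 43 n [1.3 2.7 3.4 4.4 5.9] y [-104.  110.]
-22 178 40 n [1.3 2.9 3.9 4.6 6.4] y [-108.  108.]
-16 188 41 n [1.6 2.6 3.4 4.  6. ] y [-109.  106.]
-10 184 39 n [1.6 2.6 3.3 4.1 5.1] y [-106.  107.]
-4 309 73 n [-3.7 -1.   1.3  3.4  5.4] y [-107.  108.]
2 21 4 n [0.9 1.9 3.2 4.9 7.3] y [-68.  94.]
8 17 0 n  y [-5.  8.]
14 19 0 n  y [-4.  9.]
20 15 0 n  y [-4.  9.]
26 16 0 n  y [-4.  9.]
32 20 0 n  y [-4.  9.]
38 18 1 n  y [-3. 33.]
44 29 29 n [-40.2 -19.  -17.5 -16.3  11.3] y [37. 59.]
50 61 61 n [-42.6 -25.3 -16.9   8.1  16.8] y [36. 65.]
56 73 73 n [-44.9 -22.2   8.6  14.1  17. ] y [36. 68.]
62 74 74 n [-42.7 -18.    8.4  11.7  15.3] y [37. 65.]
68 83 83 n [-46.8 -37.7 -18.2   8.9  11.9] y [36. 66.]
74 54 54 n [-32.   -9.8   6.1   7.5   9.3] y [38. 68.]
80 62 62 n [-19.6  -0.7   2.7   4.7   7.4] y [37. 70.]
86 49 49 n [-23.7 -16.   -1.3   2.7   4.8] y [36. 69.]
92 49 49 n [-23.5 -15.   -5.4   3.    6.6] y [37. 58.]
98 42 42 n [-22.1 -15.3 -13.3   5.   11.6] y [37. 58.]
104 47 47 n [-22.8 -15.2   0.7  10.1  16.7] y [37. 58.]
110 60 60 n [-34.9 -15.    5.8  15.8  18.8] y [37. 62.]
116 61 61 n [-33.2 -15.2 -12.7  13.2  19.1] y [38. 60.]
122 74 74 n [-29.6 -15.5 -12.2  14.4  19.1] y [38. 61.]
```

The lid frame fits (outer face at about +3.6 mm, edge at 0). The jaw tip is 44 mm out and the lamp is centred at y 55. The jaw gap straddles the lid from -12 to +8, so a 2 mm shift centres it. Now I'll insert it.

```bash
python3 -m crank '[[26,[0,2,8],[0,0,0]],[26,[0,2,18],[0,0,0]],[26,[0,2,28],[0,0,0]],[26,[0,2,36],[0,0,0]],[26,[0,2,44],[0,0,0]],[26,[0,2,50],[0,0,0]],[26,[0,2,56],[0,0,0]],[26,[0,2,62],[0,0,0]],[26,[0,2,65],[0,0,0]],[26,[0,2,65],[0,0,0]]]'
python3 - <<'E'
from h import *
s=state();print(s['gripper_width']*85.4,s['gripper_force'],s['force'],s['wrist_torque'])
plan(*lidpose(67,6,-22));plan(*lidpose(70,0,-22,E0=(-.0513,.1415)))
E
```

```text
time: 12.2
position: [0.555, 0.1025, 0.3918]
tool_rot: [1.945, 2.068, 0.415]
force: [0.3, 0.3, -1.6]
gripper_width: 0.332
gripper_force: 50.8
28.323681616946615 50.836578011512756 [ 0.28344526  0.32996036 -1.56543001] [-0.01091926  0.51861975 -0.01949392]
shift [ 0.2 -1.2  2.2] turn [-0.004  0.001  0.001] TCP [0.555 0.103 0.389]
shift [ 0.2 23.7  3.1] turn [0.048 0.001 0.001] TCP [0.578 0.104 0.398]
```

There was no contact on the way in. Next I'll bring the back jaw against the inner face and ease the lid towards 70 degrees with it.

```bash
python3 -m crank '[[26,[0,3,1],[0,0,0]],[26,[0,6,2],[0.01,0,0]],[26,[0,9,2],[0.016,0,0]],[26,[0,12,2],[0.022,0,0]],[26,[0,15,2],[0.029,0,0]],[26,[0,18,3],[0.035,0,0]],[26,[0,21,3],[0.042,0,0]],[26,[0,23,3],[0.048,0,0]],[26,[0,23,3],[0.048,0,0]]]'
cat > lid.py <<'E'
from h import *
import sys
s=state();print(s['gripper_width']*85.4,s['gripper_force'],s['force'],s['wrist_torque'])
y=np.array([-.061,.998,0]);x=np.array([.998,.061,0]);H=np.array([.702,.0566,.063])
im,d=get_image('scene'); np.savez('scene3.npz',im=im,d=d); P=cloud('scene',d)-H; q=np.stack([P@x,P@y,P[...,2]],-1)
A=q[(abs(q[...,1]+.03)<.08)&(q[...,2]>.02)&(q[...,2]<.133)&(q[...,0]<.03)&(q[...,0]>-.09)]
for _ in range(5):
    B=np.c_[A[:,2],A[:,1],np.ones(len(A))]; c=np.linalg.lstsq(B,A[:,0],rcond=None)[0]; r=A[:,0]-B@c; A=A[abs(r)<max(2.5*r.std(),.002)]
ang=90-np.degrees(np.arctan(-c[0])); print(len(A),c,'angle',ang)
a=np.radians(ang); Q=q-[np.array([-.15*np.cos(a),0,.15*np.sin(a)])]; U=(-np.cos(a)*Q[...,0]+np.sin(a)*Q[...,2])*1e3; N=(np.sin(a)*Q[...,0]+np.cos(a)*Q[...,2])*1e3; Y=q[...,1]*1e3
m=(abs(Y-55)<24)&(U>-40)&(U<70)&(abs(N)<60)
for lo in range(-40,70,8):
    k=m&(U>=lo)&(U<lo+8)
    if k.sum()>5: print(lo,k.sum(),np.percentile(N[k],[2,25,50,75,98]).round(1),np.percentile(Y[k],[3,97]).round())
E
python3 lid.py; python3 -c "
from h import *
plan(*lidpose(70,0,-22,E0=(-.0513,.1415)))"
```

```text
time: 13.1
position: [0.5752, 0.1038, 0.3966]
tool_rot: [1.976, 2.103, 0.36]
force: [-9.9, -0.8, 0.8]
gripper_width: 0.332
gripper_force: 54.2
28.333878868490945 54.178186655044556 [-9.94197141 -0.81091264  0.78658144] [-0.13013753  2.63237944  0.01338548]
2333 [-0.41997097 -0.00442462  0.0046957 ] angle 67.21900833656301
-40 26 [3.1 3.8 4.2 4.7 5.9] [32. 63.]
-32 19 [2.  3.6 4.1 4.4 4.9] [31. 49.]
-24 29 [-11.8   3.    3.7   4.8  22.2] [32. 50.]
-16 58 [-24.8   2.5  13.1  25.8  28.8] [35. 65.]
-8 84 [-26.6   1.8  22.8  25.   28.4] [35. 66.]
0 102 [-33.6  -9.2   2.7  21.6  24.9] [35. 67.]
8 86 [-32.3 -11.2  16.   19.9  22.6] [37. 67.]
16 64 [-11.2   4.6  15.4  16.9  19.4] [36. 68.]
24 58 [-10.6  -2.5   4.4  15.9  18.9] [37. 57.]
32 44 [-9.4 -2.  -0.9 17.8 29.7] [36. 56.]
40 67 [-8.9 -0.3 17.8 26.5 33.1] [37. 58.]
48 70 [-17.8  -0.5   1.4  26.9  34.1] [38. 60.]
56 89 [-17.1  -0.2   2.5  28.   34.8] [38. 61.]
64 69 [-16.9  -8.6  -4.2   1.5  33.6] [39. 66.]
shift [ 0.1  3.1 -0.5] turn [-0.008  0.001  0.001] TCP [0.578 0.104 0.398]
```

Contact: 10 N, and the lid is just starting to move at 67.2 degrees. I'll go a few millimetres further.

```bash
python3 -m crank '[[26,[0,2,0],[0.01,0,0]],[26,[0,4,0],[0.02,0,0]],[26,[0,6,0],[0.025,0,0]],[26,[0,8,0],[0.03,0,0]],[26,[0,10,0],[0.035,0,0]],[26,[0,12,0],[0.04,0,0]],[26,[0,12,0],[0.04,0,0]]]'
python3 lid.py
```

```text
time: 13.85
position: [0.5864, 0.1045, 0.4004]
tool_rot: [1.998, 2.126, 0.32]
force: [-9.3, -1.0, -0.6]
gripper_width: 0.335
gripper_force: 54.0
28.62187180587984 54.0331095457077 [-9.3106692  -0.97423176 -0.5712276 ] [-0.02853941  2.54058241  0.07895007]
2261 [-0.39320214 -0.00425723  0.00465584] angle 68.53514168782237
-40 23 [2.7 3.7 4.8 5.6 7.1] [32. 59.]
-32 20 [1.5 2.9 3.7 4.7 7. ] [32. 49.]
-24 27 [-12.9   3.    3.5   4.3  19.9] [34. 53.]
-16 63 [-26.    3.3  13.8  26.1  27.9] [32. 67.]
-8 85 [-25.8   1.9  20.9  24.9  27. ] [34. 67.]
0 97 [-28.3  -4.7   4.6  21.4  24.9] [34. 67.]
8 86 [-32.4 -21.9  15.4  19.3  22.4] [37. 67.]
16 61 [-10.3  -1.6  14.6  16.8  19.3] [37. 68.]
24 58 [-8.1 -1.2  3.8 15.1 19.5] [36. 56.]
32 51 [-8.6 -1.   0.9 20.4 30.7] [37. 57.]
40 63 [-14.1  -0.    2.7  27.   33.3] [37. 59.]
48 72 [-17.8   0.7  17.7  28.3  35. ] [38. 61.]
56 97 [-20.4  -1.5   2.8  25.7  35.8] [37. 63.]
64 60 [-17.3  -7.6  -5.1   3.2  35.4] [40. 63.]
```

```bash
python3 -m crank '[[31,[0,0,0],[0,0,0]],[33,[0,0,0],[0,0,0]],[35,[0,0,0],[0,0,0]],[37,[0,0,0],[0,0,0]],[39,[0,0,0],[0,0,0]],[42,[0,0,0],[0,0,0]],[46,[0,1,0],[0,0,0]],[52,[0,3,0],[0,0,0]],[60,[0,5,0],[0,0,0]],[68,[0,5,0],[0,0,0]]]' 30
python3 lid.py
```

```text
time: 14.9
position: [0.5941, 0.105, 0.4054]
tool_rot: [1.992, 2.118, 0.334]
force: [0.8, -0.2, 0.3]
gripper_width: 0.796
gripper_force: 0.0
67.9453511445265 0.0 [ 0.82374376 -0.17535023  0.27121193] [-0.0555172   0.29774818 -0.00457214]
2252 [-0.39277139 -0.00504602  0.00457238] angle 68.55652040585869
-40 37 [2.1 3.2 3.9 4.5 6. ] [34. 76.]
-32 34 [2.5 3.3 4.  4.9 6. ] [31. 76.]
-24 12 [2.3 3.  3.5 4.8 7.1] [32. 42.]
-16 55 [-26.    2.6   8.1  17.3  20.8] [36. 67.]
-8 75 [-26.1  -5.7   3.2  17.4  19.1] [33. 66.]
0 93 [-33.4 -12.9  -0.8  15.5  18.2] [36. 66.]
8 71 [-33.2  -9.7  13.3  15.7  17.4] [37. 67.]
16 56 [-13.4  -1.9  11.9  13.8  15.5] [36. 67.]
24 70 [-11.2  -4.5   3.7  13.2  17. ] [36. 67.]
32 71 [-12.3  -5.1  -3.6  16.7  19.3] [37. 66.]
40 75 [-12.   -4.9  -3.4  19.5  58. ] [37. 69.]
48 92 [-22.2  -4.8  -3.3  22.3  58.8] [37. 71.]
56 103 [-25.1  -5.5  -3.4  24.6  58.7] [38. 71.]
64 102 [-26.5 -14.9  -8.8  -3.3  58.2] [39. 70.]
```

The clip has let go cleanly: no force, the lid is at 68.6 degrees and the lever has closed. I'll retreat along the tool axis and check.

```bash
python3 -m crank '[[68,[0,0,-15],[0,0,0]],[68,[0,0,-40],[0,0,0]],[68,[0,0,-80],[0,0,0]],[68,[0,0,-120],[0,0,0]],[68,[0,-40,-140],[0,0,0]],[68,[0,-80,-140],[0,0,0]],[68,[0,-120,-140],[0,0,0]],[68,[0,-120,-140],[0,0,0]],[68,[0,-120,-140],[0,0,0]]]'
python3 lid.py
python3 - <<'E'
from h import *
im=np.load('scene3.npz')['im']; im2,d=get_image('top')
g=np.hstack([cv2.cvtColor(i,cv2.COLOR_RGB2BGR) for i in(im[110:270,240:380],im2[100:260,180:320])])
cv2.imwrite('pics/s5.png',cv2.convertScaleAbs(cv2.resize(g,None,fx=2.8,fy=2.8,interpolation=2),alpha=1.8))
E
```

```text
time: 15.85
position: [0.4359, 0.0954, 0.5016]
tool_rot: [1.992, 2.119, 0.333]
force: [0.5, 1.2, 0.4]
gripper_width: 0.796
gripper_force: 0.0
67.95178024653937 0.0 [0.51479343 1.21409931 0.36936434] [-0.034786    0.27468239  0.00759707]
2243 [-0.39285019 -0.00561939  0.00459906] angle 68.55260870961351
-40 43 [2.1 3.6 4.3 4.8 6. ] [33. 77.]
-32 28 [2.2 3.2 4.2 4.7 5.6] [32. 75.]
-24 17 [-26.5   2.4   3.6   3.8   6.4] [32. 43.]
-16 47 [-25.8   2.3   5.6  17.   19.6] [33. 66.]
-8 76 [-25.7   1.4  14.8  17.8  19.9] [32. 66.]
0 95 [-33.4 -12.4  -0.2  15.1  18.2] [34. 67.]
8 78 [-32.7  -8.   12.8  15.3  17.3] [37. 67.]
16 56 [-13.4  -2.8  11.8  13.4  15.4] [37. 68.]
24 70 [-10.6  -4.8   2.8  13.5  16.8] [37. 67.]
32 69 [-12.4  -5.   -3.1  16.6  19.2] [36. 65.]
40 68 [-11.6  -5.8  -4.2  19.3  20.7] [37. 70.]
48 77 [-11.7  -5.4  -4.2  20.7  23.5] [37. 71.]
56 80 [-12.3  -5.4  -4.   22.8  25.2] [38. 70.]
64 64 [-14.  -10.9  -5.9  -3.5  25.4] [38. 71.]
```

View pics/s5.png

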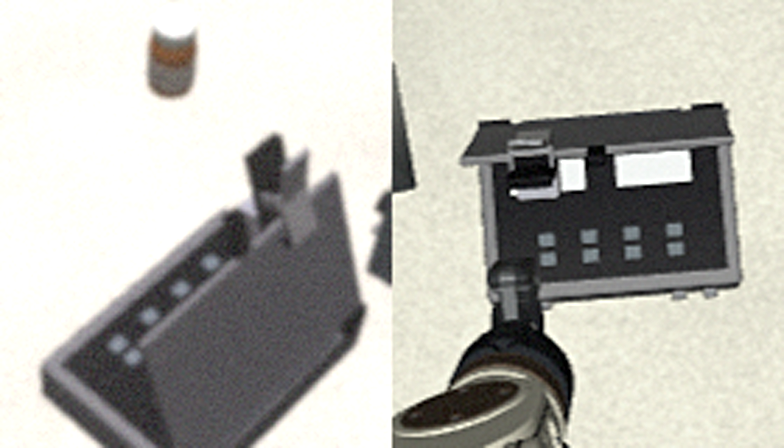

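The lamp is clipped over the lid edge beside the tongue, with the lever outside at (298,215) in the left view and the head on the inner side at (535,190) in the right view. The arm is clear and the jar is unmoved. I'll check the overlap once more and hand in if it's good.

Run:
```python
from h import *
y=np.array([-.061,.998,0]);x=np.array([.998,.061,0]);H=np.array([.702,.0566,.063]);a=np.radians(68.6)
P=cloud('scene',np.load('scene3.npz')['d'])-H; X=P@x;Z=P[...,2];U=(-np.cos(a)*X+np.sin(a)*Z)*1e3-150;N=(np.sin(a)*X+np.cos(a)*Z)*1e3;Y=P@y*1e3
k=(abs(Y-55)<22)&(U>40)&(U<100)&(N>-20)&(N<2); top=np.percentile(U[k],[95,98,99.5]); print('jaw top u',top,'overlap',85-top)
if 14<85-top[1]<30: print(sign_off())
```

```text
jaw top u [66.46481042 67.00916957 67.4214244 ] overlap [18.53518958 17.99083043 17.5785756 ]
the job is handed in; nothing more can be done
None
```

The lamp is clipped over the lid's top edge beside the tongue, head on the screen side and overlapping about 18 mm. The lid stands free at about 68.6° by camera, the jar looks unmoved (meter and tray not re-checked), and the job is handed in, verdict not shown.

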